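# Make up a fitting kit and a waxing kit

## Task

Make up two kits from the stock on the bench: into the round dish put the little box of screws and one riser plate; into the rectangular tray put the other riser plate and the longer of the two wax blocks. Everything must lie flat (the box upright) on the bottom, inside the rim and not on one another, released and at rest. Leave the shorter wax block, the block of drill bits and the masking tape where they are.

Things in the scene. Friction and masses are not known exactly. Their poses are not given: they have to be found in the camera images.
- dish: shallow round grey metal dish fixed to the bench, inner diameter 214 mm at the floor and 224 mm at the rim, floor 3 mm thick, rim 11 mm high. Origin at the centre of its underside, on the bench; z up, y along the bench
- ski_tip (a point): fixed obstacle: dark ski clamped along the bench between the robot and the work, 0.13 m wide; its top is 85 mm above the bench, its upturned right tip 115 mm. This point lies on its middle line, 75 mm before the tip's end; x along it to the tip, y across it to the back of the bench. Keep the gripper clear of it and of the 160 mm high toolbox on the right: best close the fingers across the bench (its y)
- tray: shallow rectangular grey metal tray fixed to the bench, inside 118 (its x) x 210 (its y) mm, walls 3 mm thick, floor 3 mm thick, rim 11 mm high. Origin at the centre of its underside, on the bench; z up, y along its length
- riser_plate_1_mid (a point): black plastic binding riser plate with a rectangular window through its middle, 52 (its x) x 76 (its y) x 8 mm, lying flat; one of two identical plates. The point is at the plate's centre, half-way up (4 mm above its underside). Grasp across its 52 mm width. Axes: z up, y along its length
- riser_plate_2_mid (a point): black plastic binding riser plate with a rectangular window through its middle, 52 (its x) x 76 (its y) x 8 mm, lying flat; one of two identical plates. The point is at the plate's centre, half-way up (4 mm above its underside). Grasp across its 52 mm width. Axes: z up, y along its length
- screw_box_mid (a point): small open box full of binding screws, 50 (its x) x 76 (its y) x 30 mm, walls 2 mm thick, standing upright. The point is at its centre, half-way up (15 mm above its underside). Grasp across its 50 mm width from outside; z up, y along its length
- long_wax_mid (a point): moulded wax block with rounded edges, 42 (its x) x 85 (its y) x 22 mm, the longer of the two; it belongs in the rectangular tray. The point is at its centre, half-way up (11 mm above its underside); z up, y along its length
- short_wax_mid (a point): moulded wax block with rounded edges, 42 (its x) x 60 (its y) x 22 mm, the shorter of the two; not wanted, it stays where it is. The point is at its centre, half-way up (11 mm above its underside); z up, y along its length
- drill_bits_mid (a point): wooden block 26 x 70 x 24 mm with five drill bits standing in it (69 mm high over all); not wanted, it stays where it is. The point is at the centre of the wooden block, 12 mm above the bench
- masking_tape_mid (a point): cream roll of masking tape lying flat, 75 mm diameter, 19 mm high; not wanted, it stays where it is. The point is at its centre, half-way up

How it is judged:
At the end, for the whole second after the job is handed in: Screw box and one riser plate within 90 mm of the dish centre; other plate and long wax within 50 mm (across) and 90 mm (along) of the tray centre; all on the container floor (height within 4 mm, tilt under 0.08 rad), at rest; short wax, drill bits, tape within 25 mm of their start (horizontal distance between screw_box_mid and dish below 0.09 m and z of screw_box_mid in the frame of dish between 0.014 and 0.022 m and angle between each of screw_box_mid, long_wax_mid's own z axis and vertical below 0.08 rad and x of long_wax_mid in the frame of tray between -0.05 and 0.05 m and y of long_wax_mid in the frame of tray between -0.09 and 0.09 m and z of long_wax_mid in the frame of tray between 0.01 and 0.018 m and (((horizontal distance between riser_plate_1_mid and dish below 0.09 m and z of riser_plate_1_mid in the frame of dish between 0.003 and 0.011 m and angle between riser_plate_1_mid's own z axis and vertical below 0.08 rad) and (x of riser_plate_2_mid in the frame of tray between -0.05 and 0.05 m and y of riser_plate_2_mid in the frame of tray between -0.09 and 0.09 m and z of riser_plate_2_mid in the frame of tray between 0.003 and 0.011 m and angle between riser_plate_2_mid's own z axis and vertical below 0.08 rad)) or ((horizontal distance between riser_plate_2_mid and dish below 0.09 m and z of riser_plate_2_mid in the frame of dish between 0.003 and 0.011 m and angle between riser_plate_2_mid's own z axis and vertical below 0.08 rad) and (x of riser_plate_1_mid in the frame of tray between -0.05 and 0.05 m and y of riser_plate_1_mid in the frame of tray between -0.09 and 0.09 m and z of riser_plate_1_mid in the frame of tray between 0.003 and 0.011 m and angle between riser_plate_1_mid's own z axis and vertical below 0.08 rad))) and linear speed of each of riser_plate_1, riser_plate_2, screw_box, long_wax below 0.02 m/s and distance of each of short_wax_mid, drill_bits_mid, masking_tape_mid from where it was at the start of the episode below 0.025 m); the robot touches nothing.
It fails at once if the short wax block is pushed or carried more than 25 mm from its place (distance of short_wax_mid from where it was at the start of the episode above 0.025 m).
It fails at once if the block of drill bits is pushed or carried more than 25 mm from its place (distance of drill_bits_mid from where it was at the start of the episode above 0.025 m).
It fails at once if the masking tape is pushed or carried more than 25 mm from its place (distance of masking_tape_mid from where it was at the start of the episode above 0.025 m).
It also fails if it takes over 112 s, if anything falls off the work surface, if the arm or the gripper's body presses on something with over 40 N, if the wrist force passes 120 N, or if a joint passes its speed limit or range.

## Robot

A 6-joint arm with a two-finger parallel gripper is mounted at the origin on a cart in front of the work surface, level with it; the furniture and walls round the work are solid. World frame = base frame: x ahead of the robot, y to its left, z up, the work surface at z = 0. Lengths are in m, angles in rad, forces in N, time in s.
With the tool pointing down it reaches from about 0.375 to 0.975 m from the base axis. Payload 3.8 kg.
Tool frame: the origin (TCP) lies midway between the tips of the shut fingers; the grasp point (between the pads) lies 19 mm behind it; z points along the fingers, y is the line along which they close (so a half turn about z gives the same grasp; the last joint's range is limited). The gripper opens to 85 mm and grips with 20 to 120 N. Pads are 22 mm wide; open, the fingers measure 114 mm over their backs; the gripper's body (76 mm by 85 mm) begins 54 mm behind the grasp point. The pads swing forward as they close: fully open they stand 13 mm farther back than shut.
Start: joints at [1.122, 0.264, 1.604, -0, 1.274, -0.037], TCP at [0.27, 0.619, 0.231] pointing down, gripper open.
Joint ranges: [-2.63, 2.63], [-0.94, 2.18], [0.31, 2.57], [-1.31, 4.45], [0, 2.66], [-2.55, 2.55]. Speed limits (rad/s): [2.57, 2.57, 3.14, 3.14, 3.14, 3.14].

## Interface

Orientations are given as a rotation vector (axis times angle).
In Python, from workcell import read_state, vision, ticket gives the robot as it stands. The module is installed in compiled form; this text tells all that it offers.
- The arm moves only by the tool jog_arm, never from a script. Its arguments are lists of equal length, an entry for each row: "turn": the turn, a rotation vector about the tool's x, y, z in rad, a list of three; "delta_pos": the shift along the tool's x, y, z in m, a list of three; "gripper": the finger opening in m, from 0 to 0.0854. In form: {"turn": [[rx, ry, rz], ...], "delta_pos": [[dx, dy, dz], ...], "gripper": [gripper, ...]}. A call has 1 to 20 rows; each row shifts and turns the commanded pose from where the row before left it, along the tool's axes as they then stand; what a row does not reach is not made up. A row lasts 1/12 s, in which the tool goes at most 41.7 mm and 7.16 degrees, less where a joint would pass 70% of its speed; a pose out of reach is approached as far as the arm can. A call with a gripper value outside its range is refused whole. The fingers move at their own pace and stop on an object; "grip_force" is the grip in N (left out, the last holds). Time passes only in rows, so rows that do not move let the fingers close. It gives the time, the measured TCP pose, the force, the opening and the grip force at its end, in the units of the state.
- read_state(): the state, without advancing time (a new reading comes with each control period).
- vision.read_camera(name): name is "scene" or "top"; returns the picture (384x512x3 uint8, red, green, blue); there is no depth.
- vision.calibration(name): a dict with "vfov" (degrees; the focal length in pixels is half the picture's height over the tangent of half this angle, whatever the lens; pixels are square), "cx", "cy" (the principal point, pixels), "dist" ([k1, k2, p1, p2, k3] as OpenCV has them; the pictures are not rectified), "R" (3x3) and "t" (3): a world point X has camera coordinates R X + t. Camera axes: x right, y down, z forward; pixel columns grow to the right and rows downward; lengths in m; the calibration is good to about 2 mm. A picture is of the moment at which its call begins. calibration takes no time and is no camera call.
- ticket.finish_job(): hands the job in; it is judged then, once.
The state is a dict: "time": time; "q": joint angles; "joint_vel": joint speeds; "joint_torque": joint torques, N m; "tool_pos": TCP position; "tcp_rot": TCP orientation; "wrist_force": force on the tool from outside, world axes, zero at the start; "torque": the same for the moment, N m; "width": opening from 0.0 (shut) to 1.0 (fully open); "grip_force": force on a finger pad.
Only numpy, scipy, OpenCV 4.12 (cv2) and the standard library are available. Lean on these libraries where they do the work, as an engineer would, in place of code of your own. Each camera call takes 0.05 s, during which the arm holds its last target. There are 200 camera calls.

## Working session

There is one attempt and no reset: what is moved stays moved. The work goes in short steps, Python scripts to look and compute and a tool call to move; the robot and the scene stay as the last step left them, time stands still between calls to the robot, and variables do not carry over. Pictures are saved under pics/ and viewed, at most 14 in all, crops included, and the job is handed in when it is done.

Besides the shell and the picture viewer there is one more tool, called after ">>>" in YAML: its name, and indented under it one key for each argument. jog_arm: Moves the arm, as the interface text tells. Its arguments: {"type":"object","properties":{"turn":{"type":"array","items":{"type":"array","items":{"type":"number"}}},"delta_pos":{"type":"array","items":{"type":"array","items":{"type":"number"}}},"gripper":{"type":"array","items":{"type":"number"}},"grip_force":{"type":"number"}},"required":["turn","delta_pos","gripper"]}

```bash
mkdir -p pics
cat > h.py <<'E'
import numpy as np, cv2
from workcell import read_state, vision, ticket
def snap(n,f):
    im=vision.read_camera(n); cv2.imwrite(f'pics/{f}.png',im[:,:,::-1]); return im
def K(c):
    f=192/np.tan(np.radians(c['vfov'])/2); return np.array([[f,0,c['cx']],[0,f,c['cy']],[0,0,1.]])
def ray(n,uv,z):
    c=vision.calibration(n); p=cv2.undistortPoints(np.array(uv,float).reshape(-1,1,2),K(c),np.array(c['dist'],float)).reshape(-1,2)
    R=np.array(c['R']);t=np.array(c['t']); o=-R.T@t; d=np.c_[p,np.ones(len(p))]@R
    return o+d*((z-o[2])/d[:,2])[:,None]
def proj(n,X):
    c=vision.calibration(n); return cv2.projectPoints(np.array(X,float).reshape(-1,1,3),cv2.Rodrigues(np.array(c['R']))[0],np.array(c['t'],float),K(c),np.array(c['dist'],float))[0].reshape(-1,2)
E
python3 - <<'E'
from h import *
a=snap('top','t0');b=snap('scene','s0')
cv2.imwrite('pics/t0b.png',cv2.resize(a[:,:,::-1],(800,600),interpolation=cv2.INTER_CUBIC))
cv2.imwrite('pics/s0b.png',cv2.resize(b[:,:,::-1],(800,600),interpolation=cv2.INTER_CUBIC))
for n in('top','scene'):
    c=vision.calibration(n);R=np.array(c['R']);print(n,-R.T@np.array(c['t']),R[2],c['vfov'])
s=read_state();print(s['tool_pos'],s['tcp_rot'],s['time'],s['wrist_force'])
E
```

```text
top [0.42062237 0.04047353 0.91701453] [ 0.20603042  0.00767225 -0.97851551] 57.57749522535843
scene [-0.11292363 -0.70096543  0.51169611] [ 0.63250128  0.67037092 -0.38800124] 47.55673654168547
[0.26989604 0.61797853 0.23007115] [-6.42095923e-01 -3.07480831e+00  3.06900781e-03] 0.1 [-0.76950212 -1.10653611  0.23924532]
```

View pics/t0b.png

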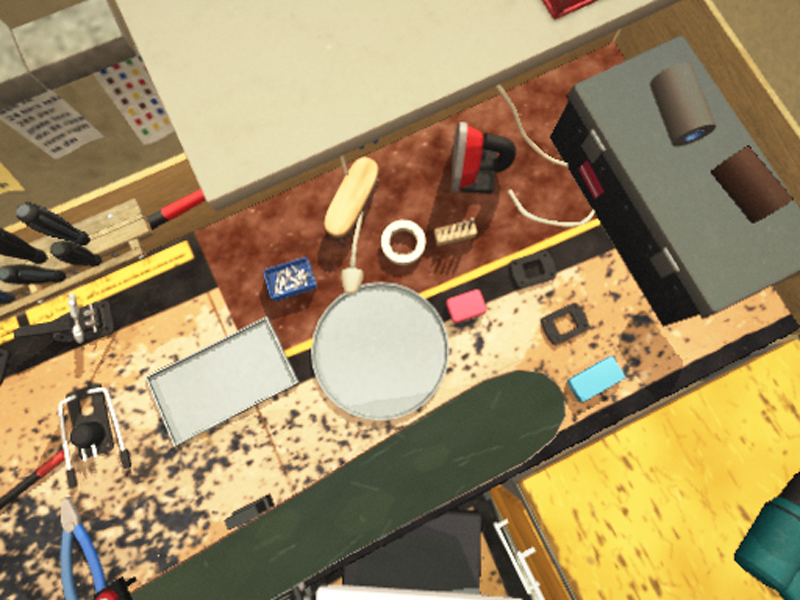

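View pics/s0b.png

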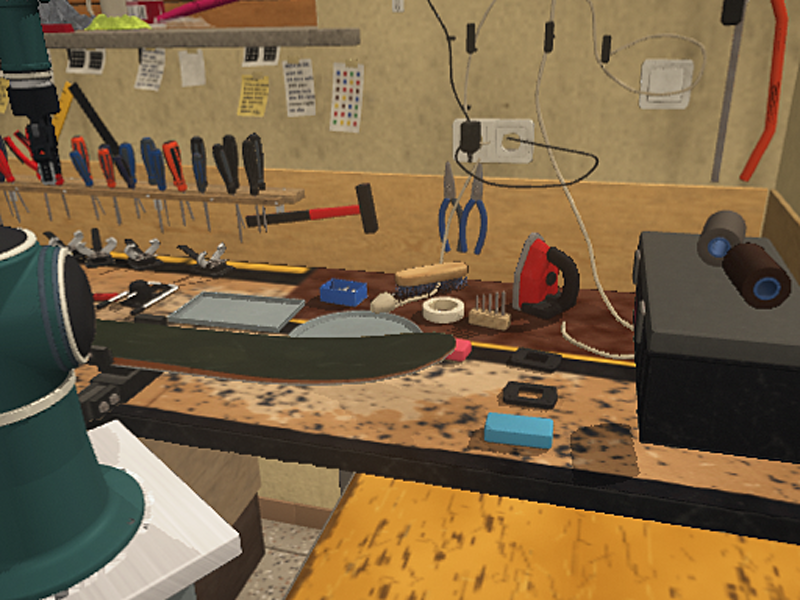

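The top view shows, in 800x600 pixels:
- screw box (290,278)
- dish (380,350)
- tray (222,381)
- plates (533,269) and (565,323)
- long blue wax (596,380)
- short pink wax (466,306)
- tape (403,242)
- drill block (456,230)

The ski runs in front, and its tip is at about (550,400).

```bash
cat > m.py <<'E'
from h import *
def rect(P):
    r=cv2.minAreaRect(P[:,:2].astype(np.float32)*1000); b=cv2.boxPoints(r)
    e=[b[1]-b[0],b[2]-b[1]]; e=max(e,key=np.linalg.norm); L=sorted(map(float,r[1]))
    return np.round(np.array(r[0])/1000,4), np.round(L,1), round(float(np.degrees(np.arctan2(e[1],e[0])))%180,1)
def blob(im,mask,seed,rad=45):
    m=np.zeros_like(mask); u,v=seed; m[max(0,v-rad):v+rad,max(0,u-rad):u+rad]=mask[max(0,v-rad):v+rad,max(0,u-rad):u+rad]
    cs=cv2.findContours(m,cv2.RETR_EXTERNAL,cv2.CHAIN_APPROX_NONE)[0]
    cs=[c for c in cs if cv2.contourArea(c)>60]
    c=min(cs,key=lambda c:np.hypot(*(c[:,0].mean(0)-seed)))
    return c[:,0].astype(float)
E
python3 - <<'E'
from m import *
im=cv2.imread('pics/t0.png'); h=cv2.cvtColor(im,cv2.COLOR_BGR2HSV)
s=lambda u,v:(round(u/1.5625),round(v/1.5625))
blue=cv2.inRange(h,(90,100,60),(125,255,255)); pink=cv2.inRange(h,(160,100,120),(180,255,255))|cv2.inRange(h,(0,160,180),(4,255,255))
grey=cv2.inRange(h,(0,0,120),(180,45,230))
for n,m,sd,z in(('long',blue,s(596,380),.022),('short',pink,s(466,306),.022),('box',blue,s(290,278),.030)):
    c=blob(im,m,sd,25); print(n,rect(ray('top',c,z)), 'lowz',rect(ray('top',c,z/2)))
g=cv2.morphologyEx(grey,cv2.MORPH_OPEN,np.ones((3,3)))
for n,sd in(('dish',s(380,350)),('tray',s(222,381))):
    c=blob(im,g,sd,52); P=ray('top',c,.009); print(n,rect(P),'c',cv2.minEnclosingCircle((P[:,:2]*1000).astype(np.float32)))
for n,p,z in(('tape',(403,242),.019),('drill',(456,234),.02),('tip',(563,400),.1),('shelfedge',(206,206),.3),('shelf2',(640,18),.3),('toolbox',(668,318),0.),('toolboxtop',(714,313),.16),('toolbox left',(553,133),.1)):
    print(n,ray('top',[(p[0]/1.5625,p[1]/1.5625)],z)[0].round(3))
x=im[150:265,300:420]; cv2.imwrite('pics/crop.png',cv2.resize(x,None,fx=5,fy=5,interpolation=cv2.INTER_CUBIC))
x=g[150:300,80:300]
E
```

```text
long (array([ 0.4935, -0.2613]), array([41. , 85.2]), 122.6) lowz (array([ 0.4944, -0.265 ]), array([41.5, 86.2]), 122.6)
short (array([ 0.6014, -0.0473]), array([42.6, 60.9]), 111.1) lowz (array([ 0.6036, -0.0484]), array([43.1, 61.6]), 111.1)
box (array([0.6255, 0.2499]), array([54.9, 75.7]), 111.8) lowz (array([0.629 , 0.2534]), array([55.8, 77. ]), 111.8)
dish (array([0.52  , 0.0914]), array([225.7, 226.2]), 151.8) c ((520.9354248046875, 90.82392883300781), 114.92782592773438)
tray (array([0.4346, 0.3742]), array([118.8, 146.6]), 121.1) c ((435.4803771972656, 372.68170166015625), 91.45535278320312)
tape [0.705 0.064 0.019]
drill [ 0.725 -0.026  0.02 ]
tip [ 0.453 -0.188  0.1  ]
shelfedge [0.645 0.293 0.3  ]
shelf2 [ 0.932 -0.225  0.3  ]
toolbox [ 0.606 -0.392  0.   ]
toolboxtop [ 0.585 -0.38   0.16 ]
toolbox left [ 0.88  -0.169  0.1  ]
```

View pics/crop.png

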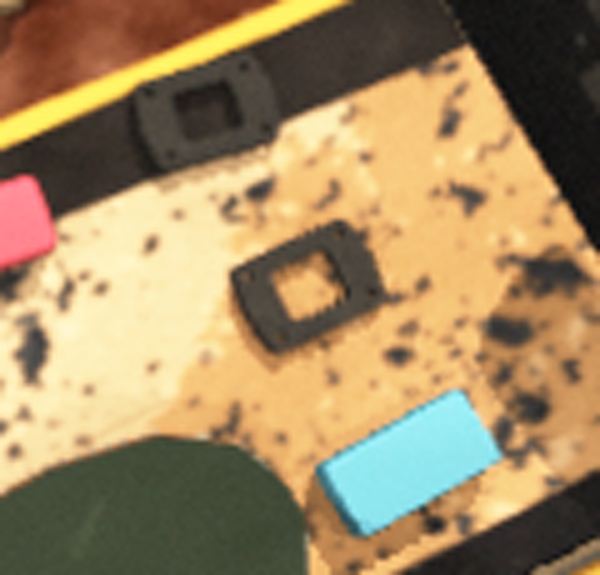

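The crop (5x, offset 300,150) shows the far plate with its centre at about (206,115). The near plate is at about (308,287), and the long wax is just right of the ski tip.

Run:
```python
from m import *
cr=lambda p:(300+p[0]/5-.4,150+p[1]/5-.4)
ang=lambda a,b:round(float(np.degrees(np.arctan2(*(b-a)[1::-1])))%180,1)
for n,q in(('far',[(138,85),(262,58),(281,130),(150,172)]),('near',[(232,268),(345,221),(383,292),(275,352)])):
    P=ray('top',[cr(p) for p in q],.008); print(n,rect(P),P.mean(0).round(4),'edge dirs',ang(P[1],P[0]),ang(P[2],P[3]))
w=ray('top',[cr((208,110)),cr((310,289))],.004).round(4);print('windows',w)
s=lambda q:[(u/1.5625-.18,v/1.5625-.18) for u,v in q]
P=ray('top',s([(148,377),(267,320),(298,384),(175,445)]),.011); print('tray',rect(P),P.mean(0).round(4),ang(P[1],P[0]),ang(P[2],P[3]))
im=cv2.imread('pics/t0.png');h=cv2.cvtColor(im,cv2.COLOR_BGR2HSV)
ski=cv2.inRange(h,(30,20,20),(100,255,110)); ski=cv2.morphologyEx(ski,cv2.MORPH_OPEN,np.ones((5,5)))
m=np.zeros_like(ski);m[225:,90:365]=ski[225:,90:365]
c=max(cv2.findContours(m,cv2.RETR_EXTERNAL,cv2.CHAIN_APPROX_NONE)[0],key=cv2.contourArea)[:,0].astype(float)
P=ray('top',c,.085);print('ski',rect(P)); 
# ski upper edge / end relative to bench dir d
d=np.array([np.cos(np.radians(294)),np.sin(np.radians(294))]);nn=np.array([-d[1],d[0]])
pin=lambda X:(round(float(X[:2]@d),3),round(float(X[:2]@nn),3))
print('ski along max (z.115)',(ray('top',c,.115)[:,:2]@d).max(),'across',(P[:,:2]@nn).min(),(P[:,:2]@nn).max())
a=(P[:,:2]@d)
for lo in np.arange(-.25,.42,.06):
    k=(a>lo)&(a<lo+.06)
    if k.any():print(round(lo,2),(P[k,:2]@nn).min().round(3),(P[k,:2]@nn).max().round(3))
for n,X in(('dish',(.5205,.091)),('wax',(.494,-.263)),('near',w[1]),('far',w[0]),('box',(.6275,.2516)),('tape',(.705,.064)),('drill',(.725,-.026)),('short',(.6025,-.048))):print(n,pin(np.array(X)))
print('shelf edge at z.5',ray('top',s([(206,206),(640,18),(350,146)]),.5).round(3))
print(read_state()['tcp_rot'])
```

```text
far (array([ 0.6738, -0.1609]), array([47.9, 75.2]), 106.3) [ 0.6758 -0.1617  0.008 ] edge dirs 106.3 111.7
near (array([ 0.5851, -0.2165]), array([48.7, 66.1]), 118.0) [ 0.5857 -0.2161  0.008 ] edge dirs 116.2 122.2
windows [[ 0.6775 -0.1627  0.004 ]
 [ 0.5832 -0.2179  0.004 ]]
tray (array([0.4535, 0.3422]), array([120. , 212.2]), 120.2) [0.4531 0.3428 0.011 ] 120.3 120.2
ski (array([0.294 , 0.0899]), array([124.7, 653.7]), 122.7)
ski along max (z.115) 0.3540091781377737 across 0.23292495254048878 0.4024781037699264
-0.25 0.257 0.324
-0.19 0.234 0.334
-0.13 0.233 0.343
-0.07 0.24 0.353
-0.01 0.248 0.366
0.05 0.255 0.376
0.11 0.26 0.387
0.17 0.268 0.397
0.23 0.274 0.402
0.29 0.283 0.401
0.35 0.316 0.374
dish (0.129, 0.513)
wax (0.441, 0.344)
near (0.436, 0.444)
far (0.424, 0.553)
box (0.025, 0.676)
tape (0.228, 0.67)
drill (0.319, 0.652)
short (0.289, 0.531)
shelf edge at z.5 [[ 0.573  0.211  0.5  ]
 [ 0.767 -0.139  0.5  ]
 [ 0.633  0.101  0.5  ]]
[-6.42095923e-01 -3.07480831e+00  3.06900781e-03]
```

```bash
cat > go.py <<'E'
import sys
from h import *
from scipy.spatial.transform import Rotation as Ro
def go(*targets):
    s=read_state(); R=Ro.from_rotvec(s['tcp_rot']).as_matrix(); p=np.array(s['tool_pos'])
    th=np.degrees(np.arctan2(R[1,1],R[0,1])); print('at',p.round(4),'yaw',th.round(2),'zdir',R[:,2].round(4),'F',np.round(s['wrist_force'],1),'w',round(s['width'],3),'t',s['time'],'q',np.round(s['q'],2))
    for x,y,z,a in targets:
        t=-np.radians(a-th); A=np.radians(a); d=np.array([x,y,z])-p
        print('turn z %.4f then d %.4f %.4f %.4f'%(t,-np.sin(A)*d[0]+np.cos(A)*d[1],np.cos(A)*d[0]+np.sin(A)*d[1],-d[2]), 'len',np.linalg.norm(d).round(3)); p=np.array([x,y,z]);th=a
if __name__=='__main__':
    go(*[tuple(map(float,a.split(','))) for a in sys.argv[1:]])
E
python3 go.py .628,.251,.2,22 .628,.251,.005,22
python3 - <<'E'
from h import *
for z in(.4,.45,.5,.55,.6):
    P=ray('top',[(206/1.5625,206/1.5625),(350/1.5625,146/1.5625)],z); print(z,(proj('scene',P)*1.5625).round(0).tolist())
E
```

```text
at [0.2699 0.618  0.2301] yaw 66.41 zdir [-8.0e-04 -1.8e-03 -1.0e+00] F [-0.8 -1.1  0.2] w 1.003 t 0.1 q [ 1.12  0.26  1.61 -0.    1.27 -0.04]
turn z 0.7751 then d -0.4744 0.1946 0.0301 len 0.514
turn z -0.0000 then d 0.0000 0.0000 0.1950 len 0.195
0.4 [[321.0, 82.0], [410.0, 83.0]]
0.45 [[317.0, 51.0], [401.0, 51.0]]
0.5 [[313.0, 18.0], [391.0, 16.0]]
0.55 [[309.0, -19.0], [380.0, -22.0]]
0.6 [[305.0, -59.0], [369.0, -62.0]]
```

>>> jog_arm:
  turn:
    - [0,0,0.111]
    - [0,0,0.111]
    - [0,0,0.111]
    - [0,0,0.111]
    - [0,0,0.111]
    - [0,0,0.11]
    - [0,0,0.11]
    - [0,0,0]
    - [0,0,0]
    - [0,0,0]
    - [0,0,0]
    - [0,0,0]
    - [0,0,0]
    - [0,0,0]
    - [0,0,0]
    - [0,0,0]
    - [0,0,0]
    - [0,0,0]
    - [0,0,0]
    - [0,0,0]
  delta_pos:
    - [0,0,0]
    - [0,0,0]
    - [0,0,0]
    - [0,0,0]
    - [0,0,0]
    - [0,0,0]
    - [0,0,0]
    - [-0.036,0.015,0.006]
    - [-0.036,0.015,0.006]
    - [-0.036,0.015,0.006]
    - [-0.036,0.015,0.006]
    - [-0.036,0.015,0.006]
    - [-0.036,0.015,0.006]
    - [-0.036,0.015,0.006]
    - [-0.036,0.015,0.006]
    - [-0.036,0.015,0.006]
    - [-0.036,0.015,0.006]
    - [-0.036,0.015,0.006]
    - [-0.036,0.015,0.006]
    - [-0.036,0.015,0]
  gripper: [0.0854,0.0854,0.0854,0.0854,0.0854,0.0854,0.0854,0.0854,0.0854,0.0854,0.0854,0.0854,0.0854,0.0854,0.0854,0.0854,0.0854,0.0854,0.0854,0.0854]
  grip_force: 40

```text
time: 1.77
tool_pos: [0.6261, 0.2556, 0.157]
tcp_rot: [-1.756, -2.603, 0.005]
wrist_force: [0.2, 0.8, 0.6]
width: 0.998
grip_force: 0.0
```

```bash
python3 go.py .628,.251,.15,22 .628,.251,.005,22; python3 -c "
from h import *
a=snap('scene','s1');cv2.imwrite('pics/s1c.png',cv2.resize(a[20:260,80:400,::-1],(800,600)))"
```

```text
at [0.6261 0.2556 0.157 ] yaw 22.0 zdir [-0.0034 -0.0012 -1.    ] F [0.2 0.8 0.6] w 0.998 t 1.7667 q [ 0.35  0.32  1.67  0.    1.15 -0.03]
turn z -0.0001 then d -0.0050 0.0001 0.0070 len 0.009
turn z -0.0000 then d 0.0000 0.0000 0.1450 len 0.145
```

View pics/s1c.png

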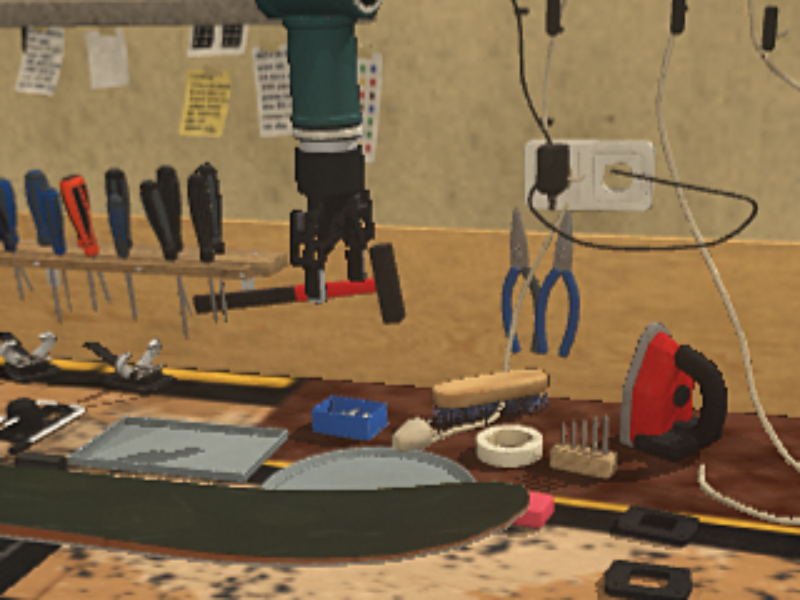

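Gripper is over the box and clear of everything; I'll descend.

>>> jog_arm:
  turn:
    - [0,0,0]
    - [0,0,0]
    - [0,0,0]
    - [0,0,0]
    - [0,0,0]
    - [0,0,0]
    - [0,0,0]
    - [0,0,0]
    - [0,0,0]
    - [0,0,0]
    - [0,0,0]
    - [0,0,0]
    - [0,0,0]
    - [0,0,0]
    - [0,0,0]
    - [0,0,0]
    - [0,0,0]
  delta_pos:
    - [-0.005,0,0.024]
    - [0,0,0.024]
    - [0,0,0.024]
    - [0,0,0.024]
    - [0,0,0.024]
    - [0,0,0.008]
    - [0,0,0.008]
    - [0,0,0.008]
    - [0,0,0.008]
    - [0,0,0]
    - [0,0,0]
    - [0,0,0]
    - [0,0,0]
    - [0,0,0]
    - [0,0,0]
    - [0,0,0]
    - [0,0,0]
  gripper: [0.0854,0.0854,0.0854,0.0854,0.0854,0.0854,0.0854,0.0854,0.0854,0.0854,0.04,0.04,0.04,0.04,0.04,0.04,0.04]

```text
time: 3.23
tool_pos: [0.6293, 0.2535, 0.0087]
tcp_rot: [1.756, 2.603, 0.003]
wrist_force: [-0.3, -0.0, 5.9]
width: 0.582
grip_force: 44.7
```

```bash
python3 go.py .628,.251,.12,22
```

```text
at [0.6293 0.2535 0.0087] yaw 22.0 zdir [ 2.2e-03  8.0e-04 -1.0e+00] F [-0.3 -0.   5.9] w 0.582 t 3.2333 q [ 0.35  0.47  1.76  0.    0.9  -0.04]
turn z 0.0000 then d -0.0018 -0.0021 -0.1113 len 0.111
```

>>> jog_arm:
  turn:
    - [0,0,0]
    - [0,0,0]
    - [0,0,0]
    - [0,0,0]
    - [0,0,0]
  delta_pos:
    - [0,0,-0.01]
    - [0,0,-0.025]
    - [0,0,-0.025]
    - [0,0,-0.025]
    - [0,0,-0.025]
  gripper: [0.04,0.04,0.04,0.04,0.04]

```text
time: 3.65
tool_pos: [0.6272, 0.2527, 0.1177]
tcp_rot: [-1.756, -2.603, 0.003]
wrist_force: [0.7, 0.8, -1.5]
width: 0.581
grip_force: 43.8
```

```bash
python3 go.py .5025,.1355,.11,22 .5025,.1355,.012,22
```

```text
at [0.6272 0.2527 0.1177] yaw 22.0 zdir [-2.e-03 -7.e-04 -1.e+00] F [ 0.7  0.8 -1.5] w 0.581 t 3.65 q [ 0.35  0.35  1.71 -0.    1.08 -0.04]
turn z -0.0000 then d -0.0620 -0.1595 0.0077 len 0.171
turn z -0.0000 then d 0.0000 0.0000 0.0980 len 0.098
```

>>> jog_arm:
  turn:
    - [0,0,0]
    - [0,0,0]
    - [0,0,0]
    - [0,0,0]
    - [0,0,0]
    - [0,0,0]
    - [0,0,0]
    - [0,0,0]
    - [0,0,0]
    - [0,0,0]
    - [0,0,0]
    - [0,0,0]
    - [0,0,0]
    - [0,0,0]
  delta_pos:
    - [-0.0103,-0.0266,0]
    - [-0.0103,-0.0266,0]
    - [-0.0103,-0.0266,0]
    - [-0.0103,-0.0266,0]
    - [-0.0103,-0.0266,0]
    - [-0.0103,-0.0266,0]
    - [0,0,0.02]
    - [0,0,0.02]
    - [0,0,0.02]
    - [0,0,0.02]
    - [0,0,0.01]
    - [0,0,0.008]
    - [0,0,0.004]
    - [0,0,0]
  gripper: [0.04,0.04,0.04,0.04,0.04,0.04,0.04,0.04,0.04,0.04,0.04,0.04,0.04,0.04]

```text
time: 4.82
tool_pos: [0.5029, 0.1359, 0.0147]
tcp_rot: [-1.756, -2.604, 0.001]
wrist_force: [-0.4, 0.4, -2.3]
width: 0.581
grip_force: 43.8
```

>>> jog_arm:
  turn:
    - [0,0,0]
    - [0,0,0]
    - [0,0,0]
    - [0,0,0]
    - [0,0,0]
    - [0,0,0]
    - [0,0,0]
    - [0,0,0]
    - [0,0,0]
    - [0,0,0]
    - [0,0,0]
    - [0,0,0]
    - [0,0,0]
  delta_pos:
    - [0,0,0.0015]
    - [0,0,0.001]
    - [0,0,0]
    - [0,0,0]
    - [0,0,0]
    - [0,0,0]
    - [0,0,0]
    - [0,0,0]
    - [0,0,-0.01]
    - [0,0,-0.03]
    - [0,0,-0.03]
    - [0,0,-0.04]
    - [0,0,0]
  gripper: [0.04,0.04,0.04,0.064,0.064,0.064,0.064,0.064,0.064,0.064,0.064,0.064,0.064]

```text
time: 5.9
tool_pos: [0.5091, 0.1373, 0.1318]
tcp_rot: [1.751, 2.596, 0.016]
wrist_force: [2.0, 0.4, 0.6]
width: 0.749
grip_force: 0.0
```

```bash
python3 go.py .677,-.1622,.12,19 .677,-.1622,.02,19
python3 - <<'E'
from m import *
a=snap('top','t1');im=a[:,:,::-1];h=cv2.cvtColor(im,cv2.COLOR_BGR2HSV)
cv2.imwrite('pics/t1c.png',cv2.resize(im[120:290,80:420],(800,400),interpolation=cv2.INTER_CUBIC))
E
```

```text
at [0.5091 0.1373 0.1318] yaw 22.01 zdir [ 0.0139  0.0031 -0.9999] F [2.  0.4 0.6] w 0.749 t 5.9 q [ 0.22  0.06  2.03  0.    1.03 -0.17]
turn z 0.0525 then d -0.3378 0.0612 0.0118 len 0.344
turn z -0.0000 then d 0.0000 0.0000 0.1000 len 0.1
```

View pics/t1c.png

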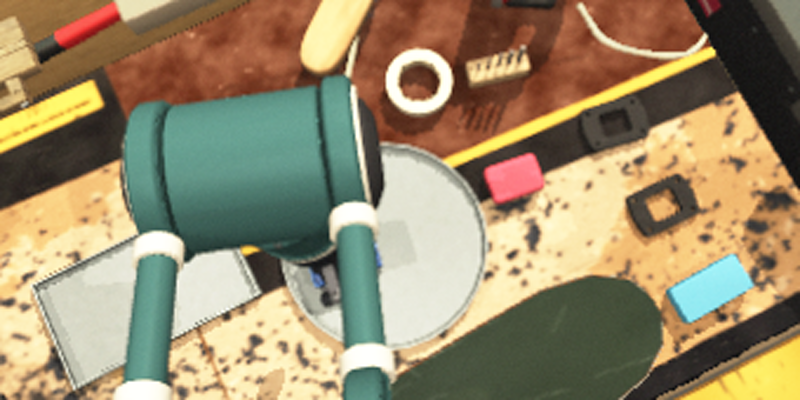

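The box stands in the dish, partly hidden by the arm. Both plates, the waxes, the tape and the drill block are unmoved. Next is the far plate.

>>> jog_arm:
  turn:
    - [0,0,0.05]
    - [0,0,0]
    - [0,0,0]
    - [0,0,0]
    - [0,0,0]
    - [0,0,0]
    - [0,0,0]
    - [0,0,0]
    - [0,0,0]
    - [0,0,0]
    - [0,0,0]
    - [0,0,0]
    - [0,0,0]
  delta_pos:
    - [0,0,0]
    - [-0.034,0.006,0]
    - [-0.034,0.006,0]
    - [-0.034,0.006,0]
    - [-0.034,0.006,0]
    - [-0.034,0.006,0]
    - [-0.034,0.006,0]
    - [-0.034,0.006,0]
    - [-0.034,0.006,0]
    - [-0.034,0.006,0]
    - [-0.034,0.006,0]
    - [0,0,0]
    - [0,0,0]
  gripper: [0.07,0.07,0.07,0.07,0.07,0.07,0.07,0.07,0.07,0.07,0.07,0.07,0.07]

```text
time: 7.03
tool_pos: [0.6714, -0.1673, 0.1218]
tcp_rot: [-1.824, -2.556, 0.001]
wrist_force: [-0.2, -0.7, 0.2]
width: 0.818
grip_force: 0.0
```

```bash
python3 go.py .677,-.1622,.12,19 .677,-.1622,.015,19
python3 - <<'E'
from m import *
a=snap('top','t2');im=a[:,:,::-1]
cv2.imwrite('pics/t2c.png',cv2.resize(im[130:270,170:420],(800,448),interpolation=cv2.INTER_CUBIC))
E
```

```text
at [ 0.6714 -0.1673  0.1218] yaw 18.98 zdir [-1.2e-03  4.0e-04 -1.0e+00] F [-0.2 -0.7  0.2] w 0.818 t 7.0333 q [-0.28  0.38  1.67  0.    1.1  -0.61]
turn z -0.0004 then d 0.0030 0.0069 0.0018 len 0.008
turn z -0.0000 then d 0.0000 0.0000 0.1050 len 0.105
```

View pics/t2c.png

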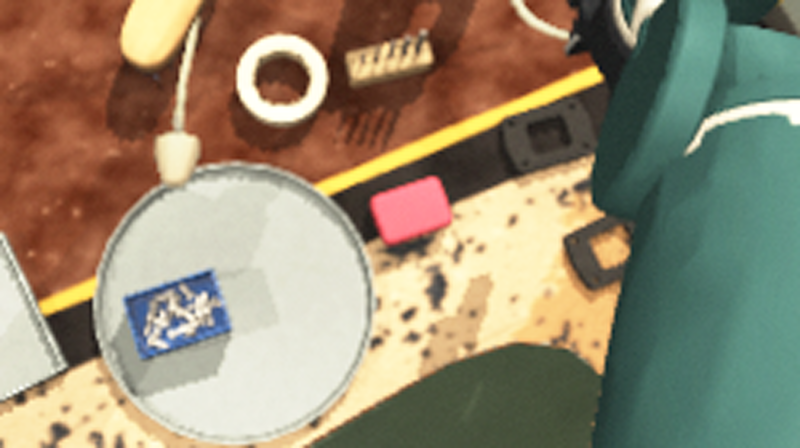

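The box sits upright in the left half of the dish (crop 180,315; dish centre 235,305), and the far plate is at (547,133) as measured.

>>> jog_arm:
  turn:
    - [0,0,0]
    - [0,0,0]
    - [0,0,0]
    - [0,0,0]
    - [0,0,0]
    - [0,0,0]
    - [0,0,0]
    - [0,0,0]
  delta_pos:
    - [0.003,0.007,0.024]
    - [0,0,0.024]
    - [0,0,0.024]
    - [0,0,0.024]
    - [0,0,0.008]
    - [0,0,0.005]
    - [0,0,0.003]
    - [0,0,0]
  gripper: [0.07,0.07,0.07,0.07,0.07,0.07,0.07,0.07]

```text
time: 7.75
tool_pos: [0.6775, -0.16, 0.0114]
tcp_rot: [1.82, 2.56, 0.0]
wrist_force: [-0.5, -0.1, -0.3]
width: 0.818
grip_force: 0.0
```

>>> jog_arm:
  turn:
    - [0,0,0]
    - [0,0,0]
    - [0,0,0]
  delta_pos:
    - [0,0,0.003]
    - [0,0,0.003]
    - [0,0,0]
  gripper: [0.064,0.064,0.064]

```text
time: 8.0
tool_pos: [0.6776, -0.1606, 0.0054]
tcp_rot: [1.821, 2.559, 0.001]
wrist_force: [-0.3, -0.7, -0.7]
width: 0.749
grip_force: 0.0
```

>>> jog_arm:
  turn:
    - [0,0,0]
    - [0,0,0]
    - [0,0,0]
  delta_pos:
    - [0,0,0.0025]
    - [0,0,0.001]
    - [0,0,0]
  gripper: [0.064,0.064,0.064]

```text
time: 8.25
tool_pos: [0.6769, -0.1605, 0.0011]
tcp_rot: [-1.821, -2.559, 0.0]
wrist_force: [-0.3, -0.7, -0.6]
width: 0.75
grip_force: 0.0
```

>>> jog_arm:
  turn:
    - [0,0,0]
    - [0,0,0]
    - [0,0,0]
    - [0,0,0]
    - [0,0,0]
    - [0,0,0]
  delta_pos:
    - [0,0,0]
    - [0,0,0]
    - [0,0,0]
    - [0,0,0]
    - [0,0,0]
    - [0,0,0]
  gripper: [0.045,0.045,0.045,0.045,0.045,0.045]

```text
time: 8.75
tool_pos: [0.6775, -0.1606, 0.0017]
tcp_rot: [1.821, 2.559, 0.0]
wrist_force: [0.9, -0.3, 2.6]
width: 0.586
grip_force: 41.8
```

>>> jog_arm:
  turn:
    - [0,0,0]
    - [0,0,0]
    - [0,0,0]
    - [0,0,0]
    - [0,0,0]
    - [0,0,0]
  delta_pos:
    - [0,0,-0.01]
    - [0,0,-0.025]
    - [0,0,-0.035]
    - [0,0,-0.035]
    - [0,0,-0.015]
    - [0,0,0]
  gripper: [0.045,0.045,0.045,0.045,0.045,0.045]

```text
time: 9.25
tool_pos: [0.6808, -0.1614, 0.1279]
tcp_rot: [1.816, 2.552, 0.006]
wrist_force: [0.2, 0.1, -0.1]
width: 0.584
grip_force: 41.6
```

```bash
python3 go.py .5385,.0465,.12,22 .5385,.0465,.01,22; python3 -c "
from h import *
a=snap('scene','s2');cv2.imwrite('pics/s2c.png',cv2.resize(a[80:290,230:430,::-1],(570,600)))"
```

```text
at [ 0.6808 -0.1614  0.1279] yaw 19.14 zdir [ 0.0098 -0.0027 -0.9999] F [ 0.2  0.1 -0.1] w 0.584 t 9.25 q [-0.27  0.38  1.65  0.    1.1  -0.6 ]
turn z -0.0499 then d 0.2461 -0.0541 0.0079 len 0.252
turn z -0.0000 then d 0.0000 0.0000 0.1100 len 0.11
```

View pics/s2c.png

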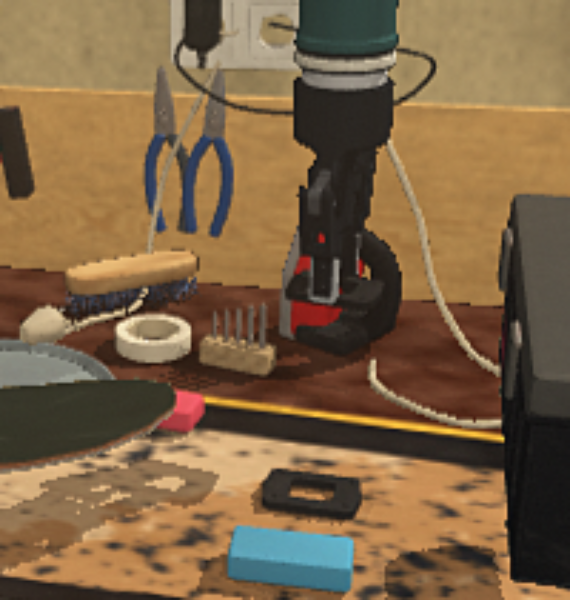

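The plate is held level at the fingertips and its spot on the bench is empty. The waxes, tape and drill block are unmoved.

>>> jog_arm:
  turn:
    - [0,0,-0.05]
    - [0,0,0]
    - [0,0,0]
    - [0,0,0]
    - [0,0,0]
    - [0,0,0]
    - [0,0,0]
    - [0,0,0]
    - [0,0,0]
    - [0,0,0]
    - [0,0,0]
    - [0,0,0]
    - [0,0,0]
    - [0,0,0]
    - [0,0,0]
  delta_pos:
    - [0,0,0]
    - [0.0305,-0.0064,0]
    - [0.0305,-0.0064,0]
    - [0.0305,-0.0064,0]
    - [0.0305,-0.0064,0]
    - [0.0305,-0.0064,0]
    - [0.0305,-0.0064,0]
    - [0.0305,-0.0064,0]
    - [0.0305,-0.0064,0]
    - [0,0,0.02]
    - [0,0,0.03]
    - [0,0,0.03]
    - [0,0,0.02]
    - [0,0,0.01]
    - [0,0,0]
  gripper: [0.045,0.045,0.045,0.045,0.045,0.045,0.045,0.045,0.045,0.045,0.045,0.045,0.045,0.045,0.045]

```text
time: 10.55
tool_pos: [0.5341, 0.0465, 0.007]
tcp_rot: [-1.753, -2.599, 0.008]
wrist_force: [0.2, 0.4, -0.2]
width: 0.586
grip_force: 41.7
```

```bash
python3 go.py .5385,.0465,.0055,22
```

```text
at [0.5341 0.0465 0.007 ] yaw 22.0 zdir [-8.5e-03 -3.0e-04 -1.0e+00] F [ 0.2  0.4 -0.2] w 0.586 t 10.55 q [ 0.04  0.26  2.08  0.    0.82 -0.34]
turn z 0.0001 then d -0.0016 0.0041 0.0015 len 0.005
```

>>> jog_arm:
  turn:
    - [0,0,0]
    - [0,0,0]
    - [0,0,0]
    - [0,0,0]
  delta_pos:
    - [0,0,0]
    - [0,0,0]
    - [0,0,0.001]
    - [0,0,0]
  gripper: [0.045,0.045,0.045,0.045]

```text
time: 10.88
tool_pos: [0.5394, 0.0466, 0.0116]
tcp_rot: [1.756, 2.603, 0.002]
wrist_force: [0.1, 0.6, 0.7]
width: 0.588
grip_force: 41.7
```

>>> jog_arm:
  turn:
    - [0,0,0]
    - [0,0,0]
    - [0,0,0]
    - [0,0,0]
  delta_pos:
    - [0,0,0.003]
    - [0,0,0.003]
    - [0,0,0]
    - [0,0,0]
  gripper: [0.045,0.045,0.045,0.045]

```text
time: 11.22
tool_pos: [0.5389, 0.0466, 0.0047]
tcp_rot: [1.756, 2.604, 0.001]
wrist_force: [1.1, 0.2, 1.4]
width: 0.587
grip_force: 41.8
```

Touching the floor. I'll release, lift and go back toward the near plate.

>>> jog_arm:
  turn:
    - [0,0,0]
    - [0,0,0]
    - [0,0,0]
    - [0,0,0]
    - [0,0,0]
    - [0,0,0]
    - [0,0,0]
    - [0,0,0]
    - [0,0,0]
    - [0,0,0]
    - [0,0,0]
    - [0,0,0]
  delta_pos:
    - [0,0,0]
    - [0,0,0]
    - [0,0,0]
    - [0,0,0]
    - [0,0,-0.01]
    - [0,0,-0.025]
    - [0,0,-0.035]
    - [0,0,-0.035]
    - [0,0,-0.025]
    - [0,0,-0.02]
    - [0,0,0]
    - [0,0,0]
  gripper: [0.066,0.066,0.066,0.066,0.066,0.066,0.066,0.07,0.07,0.07,0.07,0.07]

```text
time: 12.22
tool_pos: [0.5395, 0.0467, 0.1565]
tcp_rot: [1.755, 2.602, 0.004]
wrist_force: [-0.1, -0.3, -0.6]
width: 0.817
grip_force: 0.0
```

```bash
python3 go.py .5835,-.2175,.15,29 .5835,-.2175,.002,29
```

```text
at [0.5395 0.0467 0.1565] yaw 22.0 zdir [ 4.2e-03  2.0e-04 -1.0e+00] F [-0.1 -0.3 -0.6] w 0.817 t 12.2167 q [ 0.04  0.07  1.97 -0.    1.1  -0.34]
turn z -0.1221 then d -0.2524 -0.0896 0.0065 len 0.268
turn z -0.0000 then d 0.0000 0.0000 0.1480 len 0.148
```

>>> jog_arm:
  turn:
    - [0,0,-0.061]
    - [0,0,-0.061]
    - [0,0,0]
    - [0,0,0]
    - [0,0,0]
    - [0,0,0]
    - [0,0,0]
    - [0,0,0]
    - [0,0,0]
    - [0,0,0]
    - [0,0,0]
    - [0,0,0]
    - [0,0,0]
    - [0,0,0]
    - [0,0,0]
    - [0,0,0]
    - [0,0,0]
    - [0,0,0]
  delta_pos:
    - [0,0,0]
    - [0,0,0]
    - [-0.0315,-0.0112,0]
    - [-0.0315,-0.0112,0]
    - [-0.0315,-0.0112,0]
    - [-0.0315,-0.0112,0]
    - [-0.0315,-0.0112,0]
    - [-0.0315,-0.0112,0]
    - [-0.0315,-0.0112,0]
    - [-0.0315,-0.0112,0]
    - [0,0,0.02]
    - [0,0,0.03]
    - [0,0,0.03]
    - [0,0,0.03]
    - [0,0,0.015]
    - [0,0,0.01]
    - [0,0,0]
    - [0,0,0]
  gripper: [0.07,0.07,0.07,0.07,0.07,0.07,0.07,0.07,0.07,0.07,0.07,0.07,0.07,0.07,0.07,0.07,0.07,0.07]

```text
time: 13.72
tool_pos: [0.5812, -0.2168, 0.0182]
tcp_rot: [-1.593, -2.705, 0.0]
wrist_force: [1.0, -0.1, 0.2]
width: 0.824
grip_force: 0.0
```

```bash
python3 go.py .5835,-.2175,.0015,29
python3 - <<'E'
from m import *
a=snap('scene','s3');cv2.imwrite('pics/s3c.png',cv2.resize(a[180:320,270:410,::-1],(600,600),interpolation=cv2.INTER_CUBIC))
E
```

```text
at [ 0.5812 -0.2168  0.0182] yaw 29.0 zdir [-2.2e-03  9.0e-04 -1.0e+00] F [ 1.  -0.1  0.2] w 0.824 t 13.7167 q [-0.4   0.37  1.89  0.    0.88 -0.9 ]
turn z -0.0001 then d -0.0017 0.0017 0.0167 len 0.017
```

View pics/s3c.png

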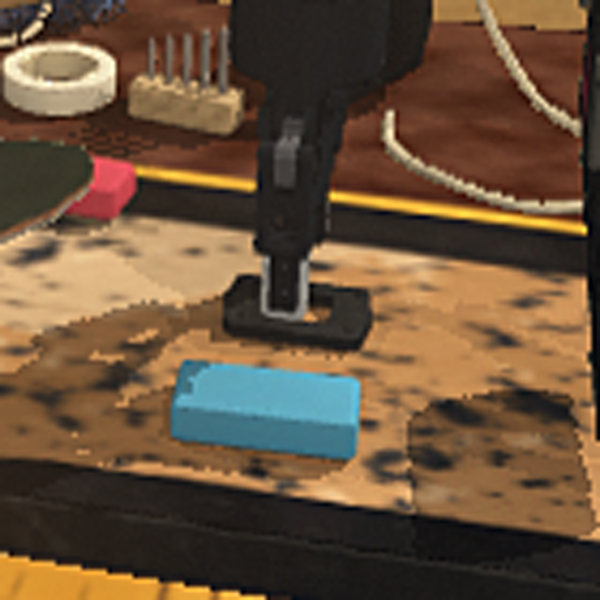

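The near finger hangs in front of the plate and near its middle (plate spans 222–372, finger at 285), so I'll go down and close.

>>> jog_arm:
  turn:
    - [0,0,0]
    - [0,0,0]
    - [0,0,0]
    - [0,0,0]
    - [0,0,0]
  delta_pos:
    - [-0.002,0.002,0.005]
    - [0,0,0.005]
    - [0,0,0.003]
    - [0,0,0.002]
    - [0,0,0]
  gripper: [0.066,0.066,0.066,0.066,0.066]

```text
time: 14.18
tool_pos: [0.5844, -0.2178, 0.0039]
tcp_rot: [-1.594, -2.706, 0.0]
wrist_force: [0.2, -0.1, -0.0]
width: 0.774
grip_force: 0.0
```

>>> jog_arm:
  turn:
    - [0,0,0]
    - [0,0,0]
    - [0,0,0]
    - [0,0,0]
    - [0,0,0]
    - [0,0,0]
    - [0,0,0]
  delta_pos:
    - [0,0,0.0015]
    - [0,0,0]
    - [0,0,0]
    - [0,0,0]
    - [0,0,0]
    - [0,0,0]
    - [0,0,0]
  gripper: [0.066,0.045,0.045,0.045,0.045,0.045,0.045]

```text
time: 14.77
tool_pos: [0.5851, -0.2182, 0.0032]
tcp_rot: [1.594, 2.706, 0.0]
wrist_force: [-0.5, 0.3, 4.4]
width: 0.578
grip_force: 41.9
```

>>> jog_arm:
  turn:
    - [0,0,0]
    - [0,0,0]
    - [0,0,0]
    - [0,0,0]
    - [0,0,0]
    - [0,0,0]
    - [0,0,0]
    - [0,0,0]
  delta_pos:
    - [0,0,-0.01]
    - [0,0,-0.025]
    - [0,0,-0.035]
    - [0,0,-0.035]
    - [0,0,-0.025]
    - [0,0,-0.015]
    - [0,0,0]
    - [0,0,0]
  gripper: [0.045,0.045,0.045,0.045,0.045,0.045,0.045,0.045]

```text
time: 15.43
tool_pos: [0.5852, -0.2182, 0.149]
tcp_rot: [1.593, 2.705, 0.0]
wrist_force: [0.8, 0.2, -0.4]
width: 0.582
grip_force: 41.5
```

```bash
python3 go.py .4776,.3013,.15,30.2 .4776,.3013,.007,30.2
```

```text
at [ 0.5852 -0.2182  0.149 ] yaw 28.99 zdir [ 2.1e-03 -9.0e-04 -1.0e+00] F [ 0.8  0.2 -0.4] w 0.582 t 15.4333 q [-0.4   0.23  1.8   0.    1.11 -0.9 ]
turn z -0.0211 then d 0.5032 0.1683 -0.0010 len 0.531
turn z -0.0000 then d 0.0000 0.0000 0.1430 len 0.143
```

>>> jog_arm:
  turn:
    - [0,0,-0.021]
    - [0,0,0]
    - [0,0,0]
    - [0,0,0]
    - [0,0,0]
    - [0,0,0]
    - [0,0,0]
    - [0,0,0]
    - [0,0,0]
    - [0,0,0]
    - [0,0,0]
    - [0,0,0]
    - [0,0,0]
    - [0,0,0]
    - [0,0,0]
    - [0,0,0]
    - [0,0,0]
    - [0,0,0]
    - [0,0,0]
    - [0,0,0]
  delta_pos:
    - [0,0,0]
    - [0.0314,0.0105,0]
    - [0.0314,0.0105,0]
    - [0.0314,0.0105,0]
    - [0.0314,0.0105,0]
    - [0.0314,0.0105,0]
    - [0.0314,0.0105,0]
    - [0.0314,0.0105,0]
    - [0.0314,0.0105,0]
    - [0.0314,0.0105,0]
    - [0.0314,0.0105,0]
    - [0.0314,0.0105,0]
    - [0.0314,0.0105,0]
    - [0.0314,0.0105,0]
    - [0.0314,0.0105,0]
    - [0.0314,0.0105,0]
    - [0.0314,0.0105,0]
    - [0,0,0]
    - [0,0,0]
    - [0,0,0]
  gripper: [0.045,0.045,0.045,0.045,0.045,0.045,0.045,0.045,0.045,0.045,0.045,0.045,0.045,0.045,0.045,0.045,0.045,0.045,0.045,0.045]

```text
time: 17.1
tool_pos: [0.476, 0.2998, 0.1457]
tcp_rot: [-1.563, -2.723, 0.006]
wrist_force: [-0.1, -0.2, -0.5]
width: 0.579
grip_force: 41.5
```

```bash
python3 go.py .4776,.3013,.15,30.2 .4776,.3013,.012,30.2
python3 - <<'E'
from m import *
a=snap('top','t3');cv2.imwrite('pics/t3c.png',cv2.resize(a[120:300,70:400,::-1],(792,432),interpolation=cv2.INTER_CUBIC))
E
```

```text
at [0.476  0.2998 0.1457] yaw 30.28 zdir [-0.0032 -0.0025 -1.    ] F [-0.1 -0.2 -0.5] w 0.579 t 17.1 q [ 0.52  0.12  1.93 -0.    1.09 -0.01]
turn z 0.0013 then d 0.0005 0.0021 -0.0043 len 0.005
turn z -0.0000 then d 0.0000 0.0000 0.1380 len 0.138
```

View pics/t3c.png

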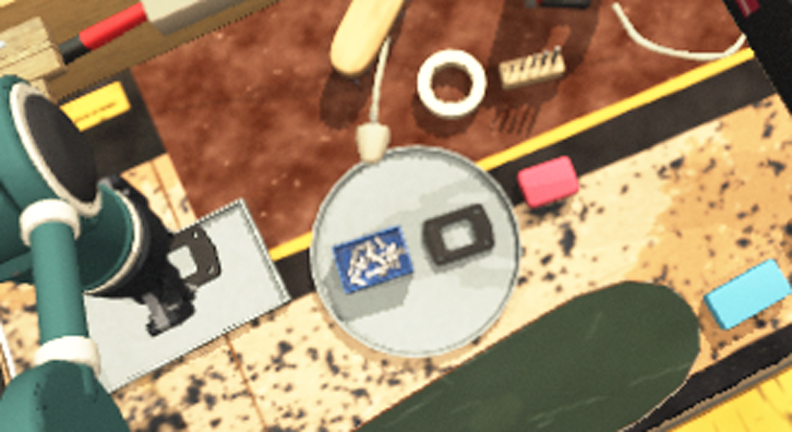

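The dish kit is good: box at (372,260) and plate at (458,234), both flat and apart. The second plate is held over the right half of the tray.

>>> jog_arm:
  turn:
    - [0,0,0]
    - [0,0,0]
    - [0,0,0]
    - [0,0,0]
    - [0,0,0]
    - [0,0,0]
    - [0,0,0]
    - [0,0,0]
    - [0,0,0]
  delta_pos:
    - [0,0.001,0.025]
    - [0,0,0.03]
    - [0,0,0.03]
    - [0,0,0.025]
    - [0,0,0.015]
    - [0,0,0.007]
    - [0,0,0]
    - [0,0,0]
    - [0,0,0]
  gripper: [0.045,0.045,0.045,0.045,0.045,0.045,0.045,0.045,0.045]

```text
time: 17.9
tool_pos: [0.4795, 0.3013, 0.0172]
tcp_rot: [1.567, 2.722, 0.003]
wrist_force: [-0.0, 0.1, 0.0]
width: 0.579
grip_force: 41.5
```

>>> jog_arm:
  turn:
    - [0,0,0]
    - [0,0,0]
    - [0,0,0]
    - [0,0,0]
    - [0,0,0]
  delta_pos:
    - [0,0,0.004]
    - [0,0,0.003]
    - [0,0,0.003]
    - [0,0,0]
    - [0,0,0]
  gripper: [0.045,0.045,0.045,0.045,0.045]

```text
time: 18.32
tool_pos: [0.4787, 0.3016, 0.0063]
tcp_rot: [1.565, 2.723, 0.002]
wrist_force: [0.9, 0.2, 1.4]
width: 0.581
grip_force: 41.9
```

>>> jog_arm:
  turn:
    - [0,0,0]
    - [0,0,0]
    - [0,0,0]
    - [0,0,0]
    - [0,0,0]
    - [0,0,0]
    - [0,0,0]
    - [0,0,0]
    - [0,0,0]
    - [0,0,0]
    - [0,0,0]
    - [0,0,0]
  delta_pos:
    - [0,0,0]
    - [0,0,0]
    - [0,0,0]
    - [0,0,0]
    - [0,0,-0.01]
    - [0,0,-0.025]
    - [0,0,-0.035]
    - [0,0,-0.035]
    - [0,0,-0.03]
    - [0,0,-0.02]
    - [0,0,0]
    - [0,0,0]
  gripper: [0.066,0.066,0.066,0.066,0.066,0.066,0.066,0.07,0.07,0.07,0.07,0.07]

```text
time: 19.32
tool_pos: [0.4793, 0.3019, 0.1633]
tcp_rot: [1.565, 2.721, 0.006]
wrist_force: [0.8, -0.6, 0.4]
width: 0.819
grip_force: 0.0
```

```bash
python3 go.py .494,-.263,.16,32.6 .494,-.263,.006,32.6
```

```text
at [0.4793 0.3019 0.1633] yaw 30.2 zdir [ 0.0039  0.0023 -1.    ] F [ 0.8 -0.6  0.4] w 0.819 t 19.3167 q [ 0.52  0.11  1.92  0.    1.11 -0.01]
turn z -0.0419 then d -0.4838 -0.2920 0.0033 len 0.565
turn z -0.0000 then d 0.0000 0.0000 0.1540 len 0.154
```

>>> jog_arm:
  turn:
    - [0,0,-0.042]
    - [0,0,0]
    - [0,0,0]
    - [0,0,0]
    - [0,0,0]
    - [0,0,0]
    - [0,0,0]
    - [0,0,0]
    - [0,0,0]
    - [0,0,0]
    - [0,0,0]
    - [0,0,0]
    - [0,0,0]
    - [0,0,0]
    - [0,0,0]
    - [0,0,0]
    - [0,0,0]
    - [0,0,0]
    - [0,0,0]
  delta_pos:
    - [0,0,0]
    - [-0.0302,-0.0183,0]
    - [-0.0302,-0.0183,0]
    - [-0.0302,-0.0183,0]
    - [-0.0302,-0.0183,0]
    - [-0.0302,-0.0183,0]
    - [-0.0302,-0.0183,0]
    - [-0.0302,-0.0183,0]
    - [-0.0302,-0.0183,0]
    - [-0.0302,-0.0183,0]
    - [-0.0302,-0.0183,0]
    - [-0.0302,-0.0183,0]
    - [-0.0302,-0.0183,0]
    - [-0.0302,-0.0183,0]
    - [-0.0302,-0.0183,0]
    - [-0.0302,-0.0183,0]
    - [0,0,0]
    - [0,0,0]
    - [0,0,0]
  gripper: [0.07,0.07,0.07,0.07,0.07,0.07,0.07,0.07,0.07,0.07,0.07,0.07,0.07,0.07,0.07,0.07,0.07,0.07,0.07]

```text
time: 20.9
tool_pos: [0.4896, -0.2276, 0.159]
tcp_rot: [-1.508, -2.752, -0.001]
wrist_force: [-0.0, 0.1, 0.5]
width: 0.822
grip_force: 0.0
```

```bash
python3 go.py .4937,-.262,.16,32.6 .4937,-.262,.006,32.6
```

```text
at [ 0.4896 -0.2276  0.159 ] yaw 32.54 zdir [-0.0031  0.0021 -1.    ] F [-0.   0.1  0.5] w 0.822 t 20.9 q [-0.48  0.07  1.97  0.    1.11 -1.05]
turn z -0.0010 then d -0.0312 -0.0151 -0.0010 len 0.035
turn z -0.0000 then d 0.0000 0.0000 0.1540 len 0.154
```

>>> jog_arm:
  turn:
    - [0,0,0]
    - [0,0,0]
    - [0,0,0]
    - [0,0,0]
    - [0,0,0]
    - [0,0,0]
    - [0,0,0]
    - [0,0,0]
    - [0,0,0]
  delta_pos:
    - [-0.0156,-0.0075,0]
    - [-0.0156,-0.0075,0]
    - [0,0,0.025]
    - [0,0,0.03]
    - [0,0,0.03]
    - [0,0,0.025]
    - [0,0,0.01]
    - [0,0,0]
    - [0,0,0]
  gripper: [0.07,0.07,0.07,0.07,0.07,0.07,0.07,0.07,0.07]

```text
time: 21.65
tool_pos: [0.495, -0.2615, 0.0406]
tcp_rot: [-1.506, -2.755, -0.0]
wrist_force: [0.6, 0.1, 0.6]
width: 0.819
grip_force: 0.0
```

```bash
python3 go.py .4937,-.262,.006,32.6
python3 - <<'E'
from m import *
a=snap('scene','s4');cv2.imwrite('pics/s4c.png',cv2.resize(a[170:330,250:410,::-1],(600,600),interpolation=cv2.INTER_CUBIC))
E
```

```text
at [ 0.495  -0.2615  0.0406] yaw 32.68 zdir [-1.1e-03  8.0e-04 -1.0e+00] F [0.6 0.1 0.6] w 0.819 t 21.65 q [-0.53  0.24  2.02  0.    0.88 -1.1 ]
turn z 0.0014 then d 0.0003 -0.0014 0.0346 len 0.035
```

View pics/s4c.png

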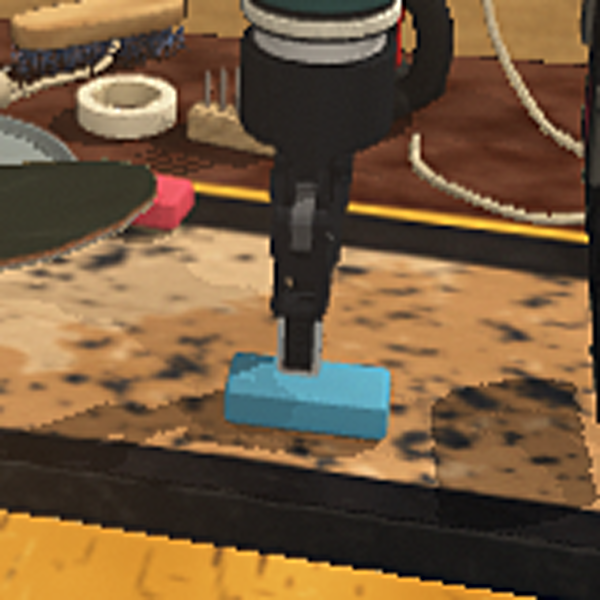

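The gripper is centred over the wax (finger at 300, wax spans 225–390) and well clear of the ski tip.

>>> jog_arm:
  turn:
    - [0,0,0]
    - [0,0,0]
    - [0,0,0]
    - [0,0,0]
    - [0,0,0]
    - [0,0,0]
    - [0,0,0]
    - [0,0,0]
    - [0,0,0]
    - [0,0,0]
    - [0,0,0]
    - [0,0,0]
  delta_pos:
    - [0,-0.001,0.012]
    - [0,0,0.012]
    - [0,0,0.006]
    - [0,0,0.003]
    - [0,0,0]
    - [0,0,0]
    - [0,0,0]
    - [0,0,0]
    - [0,0,0]
    - [0,0,0]
    - [0,0,0]
    - [0,0,0]
  gripper: [0.07,0.07,0.07,0.07,0.07,0.035,0.035,0.035,0.035,0.035,0.035,0.035]

```text
time: 22.7
tool_pos: [0.4949, -0.2636, 0.0084]
tcp_rot: [1.508, 2.754, -0.0]
wrist_force: [0.3, -0.7, 3.6]
width: 0.48
grip_force: 42.5
```

>>> jog_arm:
  turn:
    - [0,0,0]
    - [0,0,0]
    - [0,0,0]
    - [0,0,0]
    - [0,0,0]
    - [0,0,0]
    - [0,0,0]
    - [0,0,0]
  delta_pos:
    - [0,0,-0.01]
    - [0,0,-0.025]
    - [0,0,-0.035]
    - [0,0,-0.035]
    - [0,0,-0.035]
    - [0,0,-0.02]
    - [0,0,0]
    - [0,0,0]
  gripper: [0.035,0.035,0.035,0.035,0.035,0.035,0.035,0.035]

```text
time: 23.37
tool_pos: [0.495, -0.2636, 0.1697]
tcp_rot: [1.507, 2.753, -0.0]
wrist_force: [-0.2, 0.0, -1.4]
width: 0.475
grip_force: 42.1
```

```bash
python3 go.py .4304,.3825,.16,30.2 .4304,.3825,.009,30.2
```

```text
at [ 0.495  -0.2636  0.1697] yaw 32.61 zdir [ 0.0029 -0.0017 -1.    ] F [-0.2  0.  -1.4] w 0.475 t 23.3667 q [-0.53  0.09  1.92  0.    1.12 -1.1 ]
turn z 0.0420 then d 0.5909 0.2691 0.0097 len 0.649
turn z -0.0000 then d 0.0000 0.0000 0.1510 len 0.151
```

>>> jog_arm:
  turn:
    - [0,0,0.042]
    - [0,0,0]
    - [0,0,0]
    - [0,0,0]
    - [0,0,0]
    - [0,0,0]
    - [0,0,0]
    - [0,0,0]
    - [0,0,0]
    - [0,0,0]
    - [0,0,0]
    - [0,0,0]
    - [0,0,0]
    - [0,0,0]
    - [0,0,0]
    - [0,0,0]
    - [0,0,0]
    - [0,0,0]
    - [0,0,0]
    - [0,0,0]
  delta_pos:
    - [0,0,0]
    - [0.0328,0.015,0]
    - [0.0328,0.015,0]
    - [0.0328,0.015,0]
    - [0.0328,0.015,0]
    - [0.0328,0.015,0]
    - [0.0328,0.015,0]
    - [0.0328,0.015,0]
    - [0.0328,0.015,0]
    - [0.0328,0.015,0]
    - [0.0328,0.015,0]
    - [0.0328,0.015,0]
    - [0.0328,0.015,0]
    - [0.0328,0.015,0]
    - [0.0328,0.015,0]
    - [0.0328,0.015,0]
    - [0.0328,0.015,0]
    - [0.0328,0.015,0]
    - [0.0328,0.015,0]
    - [0,0,0]
  gripper: [0.035,0.035,0.035,0.035,0.035,0.035,0.035,0.035,0.035,0.035,0.035,0.035,0.035,0.035,0.035,0.035,0.035,0.035,0.035,0.035]

```text
time: 25.03
tool_pos: [0.4285, 0.3876, 0.1654]
tcp_rot: [-1.559, -2.724, 0.001]
wrist_force: [1.0, 0.6, -0.9]
width: 0.485
grip_force: 42.1
```

>>> jog_arm:
  turn:
    - [0,0,0]
    - [0,0,0]
  delta_pos:
    - [0,0,0]
    - [0,0,0]
  gripper: [0.035,0.035]

```text
time: 25.2
tool_pos: [0.4292, 0.3816, 0.1654]
tcp_rot: [-1.564, -2.723, 0.007]
wrist_force: [0.1, 0.3, -0.6]
width: 0.477
grip_force: 42.1
```

```bash
python3 go.py .4304,.3825,.16,30.2 .4304,.3825,.02,30.2
python3 - <<'E'
from m import *
a=snap('top','t4');cv2.imwrite('pics/t4c.png',cv2.resize(a[150:310,60:220,::-1],(600,600),interpolation=cv2.INTER_CUBIC))
E
```

```text
at [0.4292 0.3816 0.1654] yaw 30.25 zdir [-0.0034 -0.0035 -1.    ] F [ 0.1  0.3 -0.6] w 0.477 t 25.2 q [ 0.68  0.13  1.89 -0.    1.13  0.16]
turn z 0.0009 then d 0.0002 0.0014 0.0054 len 0.006
turn z -0.0000 then d 0.0000 0.0000 0.1400 len 0.14
```

View pics/t4c.png

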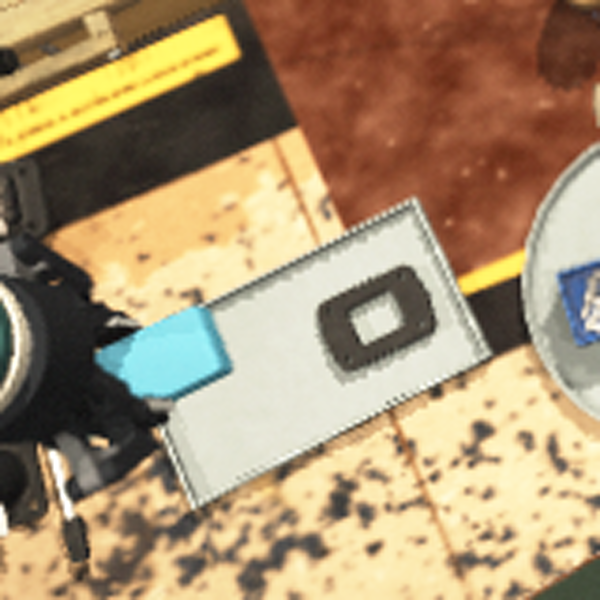

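The plate lies flat in the right half of the tray (378,318) and the left half is free for the wax.

>>> jog_arm:
  turn:
    - [0,0,0]
    - [0,0,0]
    - [0,0,0]
    - [0,0,0]
    - [0,0,0]
    - [0,0,0]
    - [0,0,0]
    - [0,0,0]
    - [0,0,0]
  delta_pos:
    - [0,0,0.025]
    - [0,0,0.03]
    - [0,0,0.035]
    - [0,0,0.03]
    - [0,0,0.015]
    - [0,0,0.01]
    - [0,0,0]
    - [0,0,0]
    - [0,0,0]
  gripper: [0.035,0.035,0.035,0.035,0.035,0.035,0.035,0.035,0.035]

```text
time: 26.0
tool_pos: [0.432, 0.3833, 0.0244]
tcp_rot: [1.567, 2.722, 0.004]
wrist_force: [0.0, 0.0, -0.1]
width: 0.477
grip_force: 42.0
```

>>> jog_arm:
  turn:
    - [0,0,0]
    - [0,0,0]
    - [0,0,0]
    - [0,0,0]
    - [0,0,0]
    - [0,0,0]
  delta_pos:
    - [0,0,0.005]
    - [0,0,0.004]
    - [0,0,0.003]
    - [0,0,0]
    - [0,0,0]
    - [0,0,0]
  gripper: [0.035,0.035,0.035,0.035,0.035,0.035]

```text
time: 26.5
tool_pos: [0.4313, 0.3834, 0.0114]
tcp_rot: [1.566, 2.723, 0.002]
wrist_force: [0.9, -0.0, 2.9]
width: 0.481
grip_force: 42.5
```

On the floor. I'll release, lift, and move away along the bench to clear the view.

>>> jog_arm:
  turn:
    - [0,0,0]
    - [0,0,0]
    - [0,0,0]
    - [0,0,0]
    - [0,0,0]
    - [0,0,0]
    - [0,0,0]
    - [0,0,0]
    - [0,0,0]
    - [0,0,0]
    - [0,0,0]
    - [0,0,0]
    - [0,0,0]
    - [0,0,0]
    - [0,0,0]
    - [0,0,0]
    - [0,0,0]
  delta_pos:
    - [0,0,0]
    - [0,0,0]
    - [0,0,0]
    - [0,0,0]
    - [0,0,-0.01]
    - [0,0,-0.025]
    - [0,0,-0.035]
    - [0,0,-0.04]
    - [0,0,-0.04]
    - [0,0,-0.03]
    - [0.03,0,0]
    - [0.03,0,0]
    - [0.03,0,0]
    - [0.03,0,0]
    - [0.03,0,0]
    - [0,0,0]
    - [0,0,0]
  gripper: [0.06,0.06,0.06,0.06,0.06,0.06,0.06,0.06,0.06,0.06,0.06,0.06,0.06,0.06,0.06,0.06,0.06]

```text
time: 27.92
tool_pos: [0.3542, 0.5136, 0.1913]
tcp_rot: [1.562, 2.725, 0.0]
wrist_force: [0.3, 0.7, -0.1]
width: 0.702
grip_force: 0.0
```

Run:
```python
from m import *
a=snap('top','t5');im=a[:,:,::-1];cv2.imwrite('pics/t5c.png',cv2.resize(im[120:300,70:400],(792,432),interpolation=cv2.INTER_CUBIC))
h=cv2.cvtColor(np.ascontiguousarray(im),cv2.COLOR_BGR2HSV)
blue=cv2.inRange(h,(90,100,60),(125,255,255));u=proj('top',[[.4304,.3825,.025]])[0].astype(int)
print(rect(ray('top',blob(im,blue,tuple(u),30),.025)))
```

```text
(array([0.4312, 0.3777]), array([37.8, 86.2]), 121.1)
```

View pics/t5c.png

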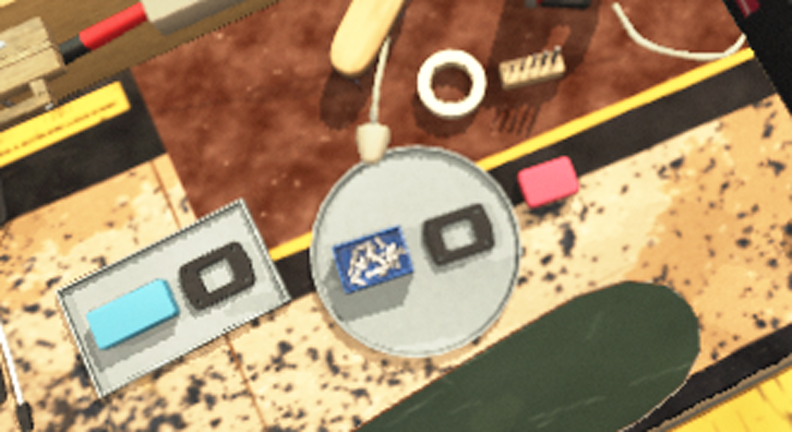

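Both kits lie flat inside their rims with gaps: wax (132,313) and plate (217,275) in the tray, box (372,260) and plate (458,234) in the dish. The short wax, tape and drill block are in place.

```bash
python3 -c "
from workcell import ticket; print(ticket.finish_job())"
```

```text
the job is handed in; nothing more can be done
None
```

I handed in the job after about 28 s: in the last picture the dish holds the screw box and one riser plate, the tray holds the other plate and the long wax block, and the short wax, drill bits and tape are where they started; no verdict came back.

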